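# Put away the stacked supplies on the consulting-room desk

## Robot

A 6-joint arm with a two-finger parallel gripper is mounted at the origin on the work surface. World frame = base frame: x ahead of the robot, y to its left, z up, the work surface at z = 0. Lengths are in m, angles in rad, forces in N, time in s.
With the tool pointing down it reaches from about 0.35 to 0.875 m from the base axis. Payload 4.2 kg.
Tool frame: the origin (TCP) lies between the finger pads; the fingertips stand 11 mm ahead of it and the grasp point (between the pads) lies 8 mm behind it (ctrl.tips_ahead is the distance from the TCP to the fingertips, in m); z points along the fingers, y is the direction in which the jaws open and shut (so a half turn about z gives the same grasp; the last joint's range is limited). The gripper opens to 87 mm and grips with 3 to 60 N. Pads are 19 mm wide; open, the fingers measure 117 mm over their backs; the gripper's body (75 mm by 190 mm) begins 51 mm behind the grasp point.
Start: joints at [1.485, 0.385, 0.008, 0, -1.194, -0.259], TCP at [0.211, 0.588, 0.234] pointing down, gripper open.
Joint ranges: [-3.14, 3.14], [-1.21, 2.06], [-1.07, 1.41], [-3.16, 2.05], [-2.99, -0.16], [-3.1, 3.1]. Speed limits (rad/s): [2.79, 2.79, 3.14, 3.14, 3.14, 3.14].

## Interface

Orientations are given as a 3x3 rotation matrix whose columns are the frame's x, y, z axes.
In Python, from workcell import sense, optics, ctrl, models gives the robot as it stands.
- The arm moves only by the tool play_rows, never from a script. Its argument "rows" is one flat list of numbers, 7 for each row, row after row: the shift along the tool's x, y, z in mm, then the turn, a rotation vector about the tool's x, y, z in degrees, then the opening, from 0 (shut) to 1 (fully open). A call has 1 to 12 rows; each row is the pose to reach, as a shift and turn from the pose commanded when the call began, along the tool's axes at that moment; what a row does not reach only later rows make up. A row lasts 1/8 s, in which the tool goes at most 62.5 mm and 10.7 degrees, less where a joint would pass 70% of its speed; a pose out of reach is approached as far as the arm can. A call with a gripper value outside its range is refused whole. The fingers move at their own pace and stop on an object; the grip force is fixed at half the most. Time passes only in rows, so rows that repeat a pose let the fingers close. It gives the time, the measured TCP pose, the force and the opening at its end, in the units of the state.
- sense(): the state, without advancing time (a new reading comes with each control period).
- optics.read_camera(name): name is "scene" or "top" or "wrist"; returns the picture (480x640x3 uint8, blue, green, red); there is no depth.
- optics.calibration(name): a dict with "fx", "fy", "cx", "cy" (pixels), "rvec" (rotation vector, rad) and "tvec" (3), from world to camera coordinates, as OpenCV has them. Camera axes: x right, y down, z forward; pixel columns grow to the right and rows downward; lengths in m; the calibration is good to about 2 mm. A picture is of the moment at which its call begins: read the wrist's pose just before it. calibration takes no time and is no camera call; for the wrist camera it gives the pose at the moment of the call.
- ctrl.finish_job(): hands the job in, once; it reports no verdict.
Trained networks look in the newest picture that a camera, given by its name, has taken for a name from the list of things; names that differ only in an ending like _2 or _b are one class to them, and where a whole thing is asked for, a point or a joint stands for the part that bears it (a point fixed in the world has none). Each returns a list of dicts, best first, with "confidence" (0 to 1); they miss things now and then, are a little off and sometimes report something else, mostly with a low value. They report only what shows in the picture. A call takes as long as a camera call. They do not tell look-alikes from the thing itself.
- models.outline_of(thing, camera): "pixels" (480x640 bool, what is visible of it) and "centre" ([column, row] in pixels, amid what is visible of it).
The state is a dict: "clock": time; "q": joint angles; "qd": joint speeds; "joint_efforts": joint torques, N m; "ee_pos": TCP position; "tcp_rot": TCP orientation; "contact_force": force on the tool from outside, world axes, zero at the start; "torque": the same for the moment, N m; "gripper_width": finger opening in m.
Only numpy, scipy, OpenCV 4.12 (cv2) and the standard library are available. Lean on these libraries where they do the work, as an engineer would, in place of code of your own. Each camera call takes 0.05 s, during which the arm holds its last target. There are 200 camera calls.

## Task

A delivery of supplies stands in one stack on the doctor's desk. Starting from the top, take the stack apart one thing at a time and set each thing, without dropping or tipping it, flat on the floor of the blue-rimmed tray of its own outline and size (round tin, square carton, oblong white box, and the long steel case in the longest tray), inside the rim all round. Leave the hand sanitiser and the mouse where they are.

Things in the scene. Friction and masses are not known exactly. Their poses are not given: they have to be found in the camera images.
- tin: Round aluminium tin, diameter 36 mm, height 36 mm, at the top of the stack, standing on the carton (up to 5 mm off its centre). Origin at the centre of its underside; z up.
- carton: Square brown cardboard carton with a pale tape band, 50 by 50 mm, height 32 mm, third from the desk, under the tin, on the oblong box. Origin at the centre of its underside; x and y along its sides, z up.
- oblong_box: Closed oblong white plastic box, 52 (its x) by 104 mm (its y), height 30 mm, second from the desk, under the carton, on the steel case. Origin at the centre of its underside; z up.
- case: Closed long steel instrument case, 62 (its x) by 145 mm (its y), height 30 mm, at the bottom of the stack, standing on the desk (z = 0). Origin at the centre of its underside; z up.
- round_tray: Fixed. Moulded blue plastic with a grey liner, floor 3 mm above the desk, upright blue rim 4 mm thick whose top is 8 mm above the desk; origin at the centre of its underside, on the desk; z up. Round, inside diameter 54 mm, outside 62 mm: for the tin.
- square_tray: Fixed. Moulded blue plastic with a grey liner, floor 3 mm above the desk, upright blue rim 4 mm thick whose top is 8 mm above the desk; origin at the centre of its underside, on the desk; z up. Square, inside 68 by 68, outside 76 by 76 mm, sides along its x and y: for the carton, any of four ways round.
- oblong_tray: Fixed. Moulded blue plastic with a grey liner, floor 3 mm above the desk, upright blue rim 4 mm thick whose top is 8 mm above the desk; origin at the centre of its underside, on the desk; z up. Oblong, inside 70 (its x) by 122 (its y), outside 78 by 130 mm: for the oblong white box, either way round.
- case_tray: Fixed. Moulded blue plastic with a grey liner, floor 3 mm above the desk, upright blue rim 4 mm thick whose top is 8 mm above the desk; origin at the centre of its underside, on the desk; z up. The longest, inside 80 (its x) by 163 (its y), outside 88 by 171 mm: for the steel case, either way round.
- sanitiser: Bystander: white pump bottle of hand sanitiser, diameter 62 mm, 157 mm high with its pump, loose and upright. Origin at the centre of its underside.
- mouse: Bystander: black computer mouse, 105 (its x) by 60 mm, 30 mm high, loose. Origin at the centre of its underside.
There are look-alikes about, which are no part of the job. Leave any green or pink look-alike of the oblong_box alone.

How it is judged:
By the outcome, as a careful person would: the job done as asked, in the order asked, and still so for the second after the job is handed in, with the robot touching nothing.
It also fails if it takes over 112 s, if anything falls off the work surface, if the arm or the gripper's body presses on something with over 40 N, if the wrist force passes 120 N, or if a joint passes its speed limit or range.

## Working session

There is one attempt and no reset: what is moved stays moved. The work goes in short steps, Python scripts to look and compute and a tool call to move; the robot and the scene stay as the last step left them, time stands still between calls to the robot, and variables do not carry over. Pictures are saved under pics/ and viewed, about 12 in all and at most 16, crops included, and the job is handed in when it is done.

Besides the shell and the picture viewer there is one more tool, called after ">>>" as name(argument=value, ...) on one line, values as JSON. play_rows: Moves the arm, as the interface text tells. Its arguments: {"type":"object","properties":{"rows":{"type":"array"}},"required":["rows"]}

```bash
ls; mkdir -p pics
python3 - <<'E'
from workcell import sense, optics, ctrl, models
import cv2,numpy as np
s=sense();print(s['clock'],s['ee_pos'],s['tcp_rot'],s['gripper_width'],ctrl.tips_ahead)
for c in('scene','top','wrist'):
    im=optics.read_camera(c);cv2.imwrite(f'pics/{c}0.png',im)
    k=optics.calibration(c);print(c,k)
E
```

```text
pics
0.0 [0.21101701 0.5876851  0.23248175] [[ 9.41083227e-01 -3.38174352e-01 -6.83789337e-04]
 [-3.38175040e-01 -9.41081006e-01 -2.04500332e-03]
 [ 4.80665135e-05  2.15575881e-03 -9.99997675e-01]] 0.0865991405879899 0.011
scene {'fx': 579.7218427307041, 'fy': 579.7218427307041, 'cx': 322.09982881405136, 'cy': 246.32296485540886, 'rvec': array([ 1.06032298,  2.52985299, -0.90602933]), 'tvec': array([ 0.3803995 , -0.26204596,  1.62072491])}
top {'fx': 606.5344035604262, 'fy': 606.5344035604262, 'cx': 325.68373034377595, 'cy': 253.1801371772244, 'rvec': array([ 2.07341888, -2.11689048,  0.24193818]), 'tvec': array([0.00968528, 0.55959925, 1.39355411])}
wrist {'fx': 365.80280027113685, 'fy': 365.80280027113685, 'cx': 316.85296259632423, 'cy': 242.64239221915997, 'rvec': array([-1.70790345,  2.42650227,  0.32800397]), 'tvec': array([ 0.6248813 , -0.03294099,  0.38992301])}
```

View pics/top0.png

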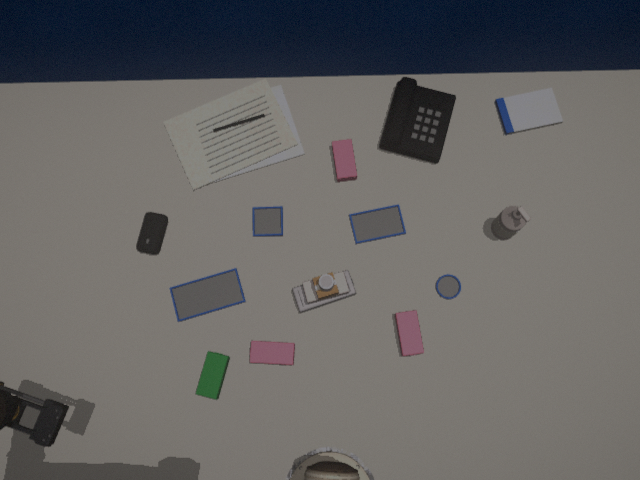

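View pics/scene0.png

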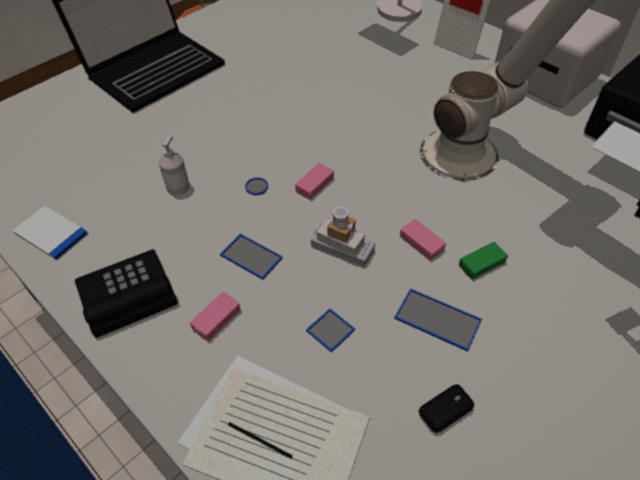

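The top view shows the stack at about (325,288), with the round tray at (448,287), square tray at (268,221), oblong tray at (377,224) and case tray at (208,295). The pink and green boxes are look-alikes, and the arm is at lower left. Next I measure.

```bash
cat > h.py <<'E'
from workcell import sense, optics, ctrl, models
import cv2,numpy as np
def toworld(px,k,z):
    R,_=cv2.Rodrigues(k['rvec']);t=k['tvec'].ravel()
    px=np.atleast_2d(np.asarray(px,float));C=-R.T@t
    d=np.c_[(px[:,0]-k['cx'])/k['fx'],(px[:,1]-k['cy'])/k['fy'],np.ones(len(px))]@R
    return (C+d*((z-C[2])/d[:,2])[:,None])[:,:2]
def rect(mask,k,z):
    """centre mm, sides mm, angle (deg) of the long side, from the mask's outline on plane z"""
    n,l,st,_=cv2.connectedComponentsWithStats(mask.astype(np.uint8))
    m=(l==1+np.argmax(st[1:,4])).astype(np.uint8)
    c=max(cv2.findContours(m,cv2.RETR_EXTERNAL,cv2.CHAIN_APPROX_NONE)[0],key=len)[:,0]
    w=toworld(c,k,z)*1000
    (c,(a,b),an)=cv2.minAreaRect(w.astype(np.float32))
    if b>a:a,b,an=b,a,an+90
    return np.round([*c,a,b,(an+90)%180-90],1)
def show(n,c):
    im=optics.read_camera(c);cv2.imwrite(f'pics/{n}.png',im);return im,optics.calibration(c)
def turn(yaw_deg):
    """deg about tool z that brings the jaw axis (tool y) along world yaw_deg"""
    R=sense()['tcp_rot'];y=np.degrees(np.arctan2(R[1,1],R[0,1]))
    return -((yaw_deg-y+90)%180-90)
def shift(p,frame=None):
    s=sense();return np.round(s['tcp_rot'].T@(np.array(p)-s['ee_pos']*1000),1)
def st():
    s=sense();print('t',round(s['clock'],2),'pos',np.round(s['ee_pos']*1000,1),'w',round(s['gripper_width']*1000,1),'F',np.round(s['contact_force'],1), 'q',np.round(s['q'],2))
E
python3 - <<'E'
from h import *
Z=dict(tin=.128,carton=.092,oblong_box=.06,case=.03,round_tray=.008,square_tray=.008,oblong_tray=.008,case_tray=.008)
for c in('top','scene'):
    k=optics.calibration(c);optics.read_camera(c)
    for n,z in Z.items():
        for r in models.outline_of(n,c)[:4]:
            if r['confidence']>.3: print(c,n,round(r['confidence'],2),np.round(r['centre']),rect(r['pixels'],k,z),r['pixels'].sum())
E
python3 -c "
import cv2;a=cv2.imread('pics/top0.png')[255:320,280:370];cv2.imwrite('pics/c1.png',cv2.resize(a,None,fx=8,fy=8,interpolation=cv2.INTER_CUBIC))"
```

```text
top carton 0.71 [325. 289.] [4.74e+02 2.00e-01 5.75e+01 5.16e+01 1.73e+01] 292
top oblong_box 0.95 [211. 372.] [277.9 265.7 103.5  56.8 -14.8] 1100
top oblong_box 0.76 [410. 332.] [ 364.9 -191.1  103.5   55.1    7.2] 1014
top oblong_box 0.75 [345. 162.] [799.9 -52.4 111.   51.9   6.3] 821
top oblong_box 0.7 [313. 288.] [467.9  38.4  52.7  25.5  17.5] 438
top case 0.89 [317. 302.] [472.9   3.9 145.6  64.4 -72.5] 612
top round_tray 0.84 [448. 288.] [ 481.5 -302.    60.6   59.2   -3.6] 492
top square_tray 0.69 [270. 223.] [6.600e+02 1.442e+02 7.770e+01 7.350e+01 5.000e-01] 856
top square_tray 0.57 [376. 221.] [ 647.4 -132.9  131.3   79.2  -79.6] 1548
top oblong_tray 0.63 [377. 223.] [ 647.5 -133.7  132.1   79.9  -78.1] 1530
top case_tray 0.67 [208. 292.] [474.9 293.2 173.1  93.1 -73. ] 2537
scene tin 0.65 [340. 217.] [492.6  11.5  66.2  33.9  44. ] 314
scene carton 0.58 [346. 229.] [493.5  16.7  72.3  66.9  44.3] 442
scene oblong_box 0.87 [425. 235.] [362.9 151.2 110.4  67.3  85.5] 1013
scene oblong_box 0.66 [340. 242.] [489.7   9.3 112.7  74.7 -74.7] 759
scene oblong_box 0.61 [315. 179.] [ 401.4 -165.2  117.9   68.4    8.3] 821
scene oblong_box 0.58 [217. 314.] [830.3 -27.9 108.8  64.    7.5] 1295
scene case 0.73 [352. 251.] [484.8  13.4 151.3  81.8 -71.3] 800
scene round_tray 0.52 [256. 186.] [ 482.4 -298.3   63.5   61.8   44.3] 340
scene square_tray 0.64 [330. 329.] [663.1 146.2  81.4  79.6   0.9] 1184
scene oblong_tray 0.79 [253. 258.] [ 650.2 -131.8  132.2   81.1  -79.2] 1432
scene case_tray 0.63 [438. 317.] [479.  294.  171.8  94.9 -74.3] 2865
```

View pics/c1.png

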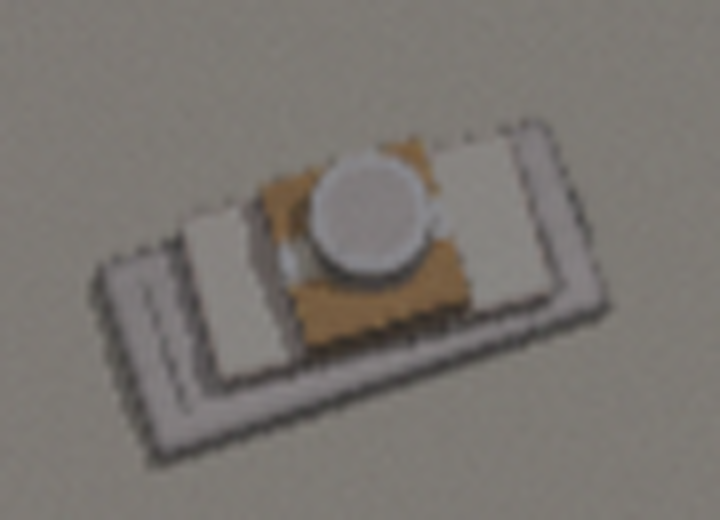

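The crop shows the tin at top pixel ~(325.8,281.3). The stack is nested and its sides line up at about 17.5°. Next I plan a wrist view above the stack.

Run:
```python
from h import *
s=sense();R=s['tcp_rot'];k=optics.calibration('wrist')
Rc,_=cv2.Rodrigues(k['rvec']);C=-Rc.T@k['tvec']
print('cam in tool',R.T@(C-s['ee_pos'])*1000,'axes in tool\n',np.round(R.T@Rc.T,3))
T=toworld([[325.8,281.3]],optics.calibration('top'),.128)*1000;print('tin',T)
print('shift to tin z260',shift([*T[0],260]),'turn',turn(17.5));st()
# blue rims, top camera, subpixel
im=cv2.imread('pics/top0.png').astype(int);b=(im[...,0]-im[...,2]>35)
n,l,q,c=cv2.connectedComponentsWithStats(b.astype(np.uint8))
k=optics.calibration('top')
for i in range(1,n):
    if 30<q[i,4]<4000 and q[i,1]>100: print(np.round(c[i]),rect(l==i,k,.008))
```

```text
cam in tool [  71.68404486   -0.70542931 -150.94706074] axes in tool
 [[ 0.001 -0.964 -0.267]
 [ 1.     0.001  0.   ]
 [ 0.    -0.267  0.964]]
tin [[479.06888976  -1.00268947]]
shift to tin z260 [451.2 464.  -26.5] turn 52.744420434018025
t 1.05 pos [211.2 588.2 233.5] w 87.0 F [-0.6  1.4  0.7] q [ 1.48  0.38  0.01 -0.   -1.19 -0.26]
[378. 224.] [ 648.5 -133.5  129.8   77.9  -79.3]
[268. 221.] [6.616e+02 1.440e+02 7.600e+01 7.400e+01 5.000e-01]
[207. 295.] [476.1 293.3 170.8  88.1 -74.1]
[448. 287.] [ 483.8 -302.1   58.5   57.6   42.2]
```

>>> play_rows(rows=[40,40,-7,0,0,5,1,85,85,-7,0,0,10,1,130,130,-7,0,0,15,1,170,175,-7,0,0,20,1,215,220,-7,0,0,25,1,260,265,-7,0,0,30,1,300,310,-7,0,0,35,1,340,350,-7,0,0,40,1,380,390,-7,0,0,45,1,415,428,-7,0,0,49,1,440,453,-7,0,0,52,1,451,464,-7,0,0,52.7,1])

```text
clock: 2.55
ee_pos: [0.4793, -0.0025, 0.2406]
tcp_rot: [[0.299, -0.954, 0.0], [-0.954, -0.299, -0.0], [0.0, -0.0, -1.0]]
contact_force: [0.7, -0.8, 0.1]
gripper_width: 0.0872
```

Run:
```python
from h import *
st();im,k=show('w1','wrist')
Z=dict(tin=.128,carton=.092,oblong_box=.06,case=.03)
for n,z in Z.items():
    for r in models.outline_of(n,'wrist')[:3]:
        print(n,round(r['confidence'],2),np.round(r['centre']),rect(r['pixels'],k,z),r['pixels'].sum())
st()
```

```text
t 2.55 pos [479.3  -2.5 240.6] w 87.2 F [ 0.7 -0.8  0.1] q [ 0.33  0.13 -0.32  0.   -1.12 -0.03]
tin 0.64 [316. 237.] [480.6  -4.5  41.6  35.7 -55.7] 2064
carton 0.94 [322. 210.] [478.3  -2.1  54.4  49.6 -73.8] 1694
carton 0.34 [246. 385.] [495.8 159.9  69.7  32.   17.5] 2150
oblong_box 0.9 [319. 190.] [489.  -37.2  53.7  31.7  16.3] 2741
oblong_box 0.87 [27. 64.] [749.1 -60.2  47.6  43.8 -83.5] 3285
oblong_box 0.79 [398. 368.] [352.  118.1  64.9  39.2  17.5] 1859
case 0.71 [321. 164.] [494.8 -55.4  61.   19.8  17.5] 1919
t 2.8 pos [ 4.786e+02 -2.000e-01  2.406e+02] w 86.6 F [ 0.1 -0.4 -0.2] q [ 0.34  0.13 -0.33 -0.   -1.12 -0.03]
```

View pics/w1.png

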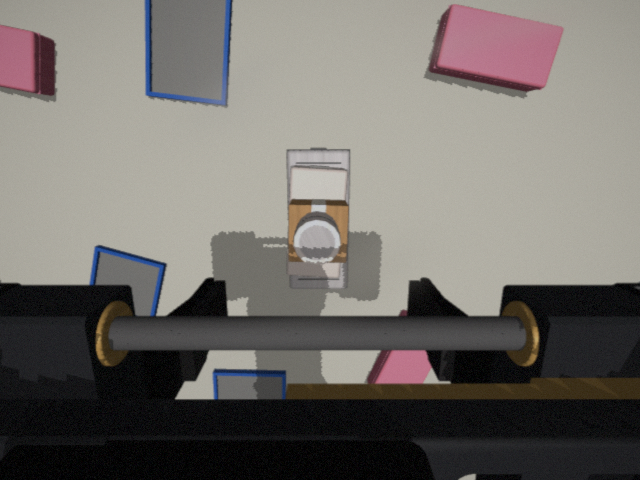

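The wrist view looks straight along the stack. The tin lid is a disc at ~(317.5,241), the carton is just above it, and the case runs between rows 150 and 289.

Run:
```python
from h import *
k=optics.calibration('wrist')
im=cv2.imread('pics/w1.png');g=cv2.GaussianBlur(cv2.cvtColor(im,cv2.COLOR_BGR2GRAY),(3,3),0)[190:290,270:370]
c=cv2.HoughCircles(g,cv2.HOUGH_GRADIENT_ALT,1,10,param1=120,param2=.6,minRadius=17,maxRadius=28)
print(c)
for p in ([317.5,241],)+(tuple([c[0,0,:2]+[270,190]]) if c is not None else ()):
    w=toworld([p],k,.128)*1000;print(p,w,'shift z111',shift([*w[0],112]))
# edges of the case top, carton yaw
print(toworld([[288,150],[350,150],[288,289],[348,289]],k,.03)*1000)
print('square',toworld([[290,201],[349,201]],k,.092)*1000)
```

```text
[[[45.       53.       21.860106]]]
[317.5, 241] [[ 4.77530665e+02 -4.37639956e-01]] shift z111 [ -0.    1.1 128.6]
[315. 243.] [[478.84037433   1.60656829]] shift z111 [ -1.6  -0.8 128.6]
[[523.71981168 -52.54894991]
 [467.11555774 -70.58423379]
 [483.1083913   84.86274724]
 [422.35296647  65.48891581]]
square [[506.47220318 -16.75649428]
 [460.17445379 -31.51207063]]
```

>>> play_rows(rows=[0,0.5,40,0,0,0,1,0,0.5,85,0,0,0,1,0,0.5,115,0,0,0,0.8,0,0.5,128,0,0,0,0.65,0,0.5,128,0,0,0,0.55,0,0.5,128,0,0,0,0.45,0,0.5,128,0,0,0,0.35,0,0.5,128,0,0,0,0,0,0.5,128,0,0,0,0])

```text
clock: 3.92
ee_pos: [0.4788, -0.001, 0.1133]
tcp_rot: [[0.301, -0.953, 0.001], [-0.953, -0.301, 0.0], [0.0, -0.001, -1.0]]
contact_force: [-1.3, 0.1, 3.3]
gripper_width: 0.0354
```

Run:
```python
from h import *
st();print('to round',shift([483,-301,112]))
```

```text
t 3.92 pos [478.8  -1.  113.3] w 35.4 F [-1.3  0.1  3.3] q [ 0.34  0.27 -0.51  0.   -0.79 -0.03]
to round [287.3  86.4   1.2]
```

>>> play_rows(rows=[0,0,-20,0,0,0,0,0,0,-50,0,0,0,0,25,8,-50,0,0,0,0,65,20,-50,0,0,0,0,110,34,-50,0,0,0,0,155,47,-50,0,0,0,0,195,59,-50,0,0,0,0,235,71,-40,0,0,0,0,260,79,-20,0,0,0,0,275,83,0,0,0,0,0,283,86,15,0,0,0,0,287,86,25,0,0,0,0])

```text
clock: 5.42
ee_pos: [0.4825, -0.3008, 0.0866]
tcp_rot: [[0.301, -0.954, -0.001], [-0.954, -0.301, 0.0], [-0.001, 0.001, -1.0]]
contact_force: [0.5, 0.6, 0.3]
gripper_width: 0.0354
```

Run:
```python
from h import *
st();im,k=show('w2','wrist')
for r in models.outline_of('round_tray','wrist')[:2]: print(round(r['confidence'],2),r['centre'],rect(r['pixels'],k,.008),r['pixels'].sum())
for r in models.outline_of('tin','wrist')[:2]: print(round(r['confidence'],2),r['centre'],r['pixels'].sum())
```

```text
t 5.42 pos [ 482.5 -300.8   86.6] w 35.4 F [0.5 0.6 0.3] q [-0.27  0.44 -0.32 -0.   -0.81  0.58]
0.65 [318.5, 236.0] [ 484.4 -309.3   60.7   50.3   17.5] 4739
0.81 [317.7, 292.9] 4336
```

View pics/w2.png

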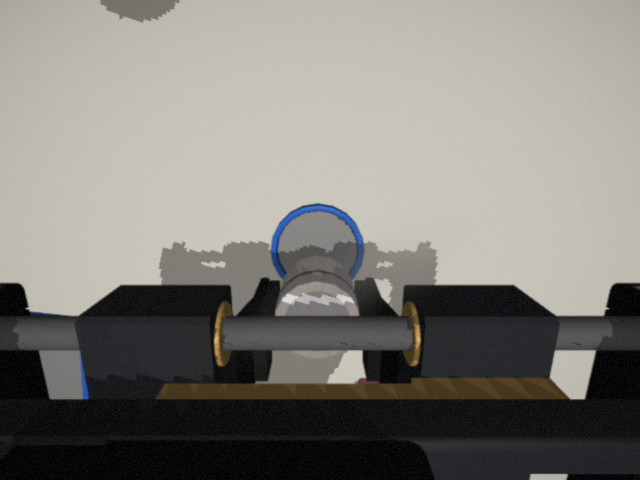

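The tin is held upright with the tray ring in front of it, columns 271 to 364 and its top at row 204. I fit a circle to the ring.

Run:
```python
from h import *
from scipy.optimize import least_squares
im=cv2.imread('pics/w2.png').astype(int);k=optics.calibration('wrist')
b=(im[...,0]-im[...,2]>50);b[:, :250]=0;b[:,390:]=0;b[:190]=0
ys,xs=np.nonzero(b);w=toworld(np.c_[xs,ys],k,.008)*1000
r=least_squares(lambda p:np.hypot(*(w-p[:2]).T)-p[2],[483,-301,29],loss='soft_l1');print(r.x,len(w))
print('shift',shift([*r.x[:2],22.5]))
```

```text
[ 482.84623166 -302.95534593   28.48809923] 1088
shift [ 2.5  0.8 64.8]
```

>>> play_rows(rows=[2.5,1,20,0,0,0,0,2.5,1,45,0,0,0,0,2.5,1,56,0,0,0,0,2.5,1,60,0,0,0,0,2.5,1,61.5,0,0,0,0,2.5,1,61.5,0,0,0,0])

```text
clock: 6.32
ee_pos: [0.4832, -0.3034, 0.0268]
tcp_rot: [[0.302, -0.953, 0.001], [-0.953, -0.302, -0.0], [0.001, -0.001, -1.0]]
contact_force: [-0.7, 0.3, 0.2]
gripper_width: 0.0356
```

Run:
```python
from h import *
st()
```

```text
t 6.33 pos [ 483.2 -303.4   26.8] w 35.6 F [-0.7  0.3  0.2] q [-0.28  0.52 -0.37  0.   -0.68  0.58]
```

>>> play_rows(rows=[0,0,1,0,0,0,0,0,0,1.5,0,0,0,0,0,0,1.5,0,0,0,0])

```text
clock: 6.7
ee_pos: [0.4827, -0.3034, 0.0246]
tcp_rot: [[0.301, -0.953, 0.0], [-0.953, -0.301, -0.0], [0.0, -0.0, -1.0]]
contact_force: [-0.2, -0.8, 0.2]
gripper_width: 0.0354
```

>>> play_rows(rows=[0,0,0.5,0,0,0,0,0,0,1,0,0,0,0,0,0,1,0,0,0,0])

```text
clock: 7.08
ee_pos: [0.4827, -0.3034, 0.0243]
tcp_rot: [[0.302, -0.953, 0.0], [-0.953, -0.302, -0.0], [0.0, -0.0, -1.0]]
contact_force: [-2.1, 1.5, 5.1]
gripper_width: 0.0356
```

>>> play_rows(rows=[0,0,0,0,0,0,0.6,0,0,0,0,0,0,0.8,0,0,0,0,0,0,0.8,0,0,-30,0,0,0,0.9,0,0,-80,0,0,0,1,-25,-7,-130,0,0,0,1,-75,-22,-165,0,0,0,1,-125,-37,-180,0,0,0,1,-175,-52,-180,0,0,0,1,-225,-67,-180,0,0,0,1,-265,-79,-180,0,0,0,1,-290,-88,-180,0,0,0,1])

```text
clock: 8.57
ee_pos: [0.4789, 0.0015, 0.2036]
tcp_rot: [[0.303, -0.953, 0.0], [-0.953, -0.303, 0.0], [-0.0, -0.0, -1.0]]
contact_force: [-0.9, -0.1, -0.2]
gripper_width: 0.0868
```

Run:
```python
from h import *
st();im,k=show('w3','wrist');st()
for r in models.outline_of('carton','wrist')[:2]: print(round(r['confidence'],2),r['centre'],rect(r['pixels'],k,.092),r['pixels'].sum())
cv2.imwrite('pics/w3c.png',cv2.resize(im[120:320,220:420],None,fx=3,fy=3))
```

```text
t 8.57 pos [478.9   1.5 203.6] w 86.8 F [-0.9 -0.1 -0.2] q [ 0.34  0.16 -0.38 -0.   -1.02 -0.04]
t 8.62 pos [479.4   3.1 203.6] w 87.2 F [ 0.9  1.6 -0.4] q [ 0.35  0.16 -0.38 -0.   -1.02 -0.04]
0.98 [319.6, 236.1] [478.3   0.   55.5  49.7 -74.8] 4685
```

View pics/w3c.png

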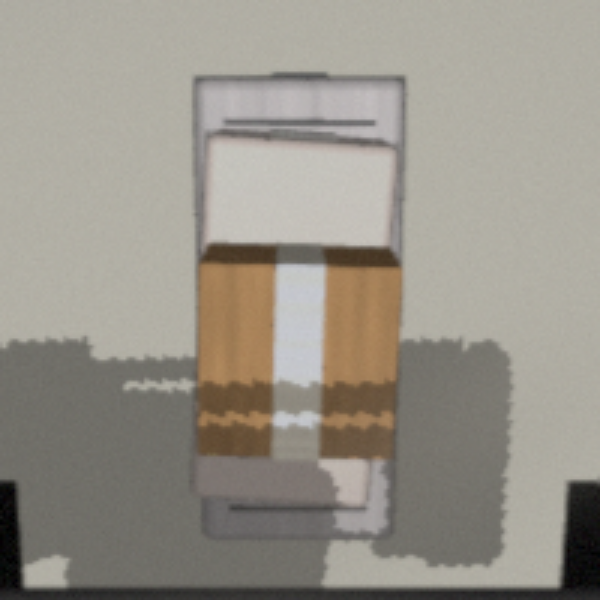

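The carton top's crop corners are (201,262), (399,265), (197,458) and (394,458). The white box below is turned by about 2.5°.

Run:
```python
from h import *
k=optics.calibration('wrist')
P=np.array([[201,262],[399,265],[394,458],[197,458]])/3.+[220-.33,120-.33]
w=toworld(P,k,.092)*1000;print(w.round(1),w.mean(0),cv2.minAreaRect(w.astype(np.float32)))
c=w.mean(0);print('shift',shift([*c,82]),'turn', turn(16.5))
B=np.array([[207,137],[396,147]])/3.+[219.7,119.7];b=toworld(B,k,.06)*1000;d=b[0]-b[1];print('box',b.round(1),np.degrees(np.arctan2(d[1],d[0])))
d=w[0]-w[1];e=w[3]-w[2];f=w[0]-w[3];g=w[1]-w[2];print([np.degrees(np.arctan2(v[1],v[0])) for v in(d,e,f,g)])
```

```text
[[507.5 -16.3]
 [461.7 -30.2]
 [446.5  16.9]
 [494.1  32.2]] [477.46476544   0.66006769] ((478.0302734375, 0.6467857360839844), (50.024688720703125, 50.294395446777344), 17.82390594482422)
shift [  0.4   2.1 121.6] turn 1.2479537620599217
box [[516.3 -42.5]
 [468.1 -55.2]] 14.833188508353654
[np.float64(16.934860363792172), np.float64(17.82390464850086), np.float64(-74.6174644477887), np.float64(-72.16781797873082)]
```

>>> play_rows(rows=[0,1,40,0,0,0,1,0,1,80,0,0,0,1,0,1,110,0,0,0,1,0,1,122.5,0,0,0,0.85,0,1,122.5,0,0,0,0.75,0,1,122.5,0,0,0,0.65,0,1,122.5,0,0,0,0.55,0,1,122.5,0,0,0,0,0,1,122.5,0,0,0,0])

```text
clock: 9.8
ee_pos: [0.4787, -0.0005, 0.082]
tcp_rot: [[0.302, -0.953, 0.001], [-0.953, -0.302, 0.0], [0.0, -0.001, -1.0]]
contact_force: [-1.4, 1.0, 7.1]
gripper_width: 0.0496
```

Run:
```python
from h import *
st();print('to square',shift([662,145,81]),turn(0.5))
```

```text
t 9.8 pos [478.7  -0.5  82. ] w 49.6 F [-1.4  1.   7.1] q [ 0.34  0.32 -0.54  0.   -0.71 -0.03]
to square [ -83.4 -218.7    1.3] 17.060519204315227
```

>>> play_rows(rows=[0,0,-20,0,0,0,0,0,0,-45,0,0,0,0,-10,-25,-50,0,0,2,0,-25,-65,-50,0,0,5,0,-42,-110,-50,0,0,8,0,-58,-150,-50,0,0,11,0,-70,-185,-40,0,0,14,0,-79,-207,-30,0,0,16,0,-83,-218,-20,0,0,17,0,-83,-218,-15,0,0,17,0])

```text
clock: 11.05
ee_pos: [0.6604, 0.1442, 0.0945]
tcp_rot: [[0.01, -1.0, -0.002], [-1.0, -0.01, -0.001], [0.001, 0.002, -1.0]]
contact_force: [-0.2, -0.5, -0.9]
gripper_width: 0.0499
```

Run:
```python
from h import *
st();im,k=show('w4','wrist')
cv2.imwrite('pics/w4c.png',cv2.resize(im[120:420,160:480],None,fx=2,fy=2));print(k['rvec'],k['tvec'])
```

```text
t 11.05 pos [660.4 144.2  94.5] w 49.9 F [-0.2 -0.5 -0.9] q [ 0.45  0.58 -0.03 -0.   -0.96 -0.44]
[-0.01552836  3.10910663  0.42149289] [ 0.65995612 -0.12848915  0.22072053]
```

View pics/w4c.png

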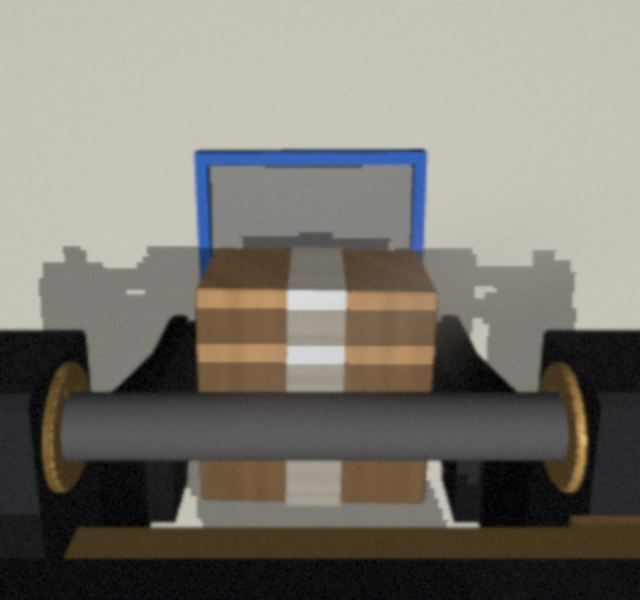

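The carton is level in the jaws. The tray's far edge is at crop row 151, columns 196 to 426.

Run:
```python
from h import *
k=optics.calibration('wrist')
f=lambda P,z:toworld(np.array(P)/2.+[160-.25,120-.25],k,z)*1000
w=f([[196,151],[426,150],[201,275],[424,250]],.008);print('tray',w.round(1), np.linalg.norm(w[0]-w[1]))
d=w[0]-w[1];u=d/np.linalg.norm(d);n=np.array([-u[1],u[0]]);c=(w[0]+w[1])/2
print('angle',np.degrees(np.arctan2(u[1],u[0])),'centre',c+38*n,c-38*n)
b=f([[197,290],[436,291]],.092+.0945-.082);print('carton top far edge',b.round(1))
b=f([[208,249],[418,249]],.0725);print('carton bottom far edge',b.round(1));st()
print('shift',shift([*(c+38*n),25]))
```

```text
tray [[697.3 105.9]
 [622.6 104.8]
 [697.  148.1]
 [621.6 138.5]] 74.6823234924836
angle 0.8209777752354066 centre [659.41268957 143.34099876] [660.50163847  67.34880054]
carton top far edge [[682.8 120.3]
 [634.3 120.1]]
carton bottom far edge [[685.  120.7]
 [633.5 120.2]]
t 11.1 pos [659.8 143.7  94.2] w 49.8 F [-0.2  0.3 -2.2] q [ 0.45  0.58 -0.03 -0.   -0.96 -0.44]
shift [ 0.3  0.1 69.2]
```

>>> play_rows(rows=[1.5,0,25,0,0,0,0,1.5,0,50,0,0,0,0,1.5,0,62,0,0,0,0,1.5,0,67,0,0,0,0,1.5,0,68.5,0,0,0,0,1.5,0,68.5,0,0,0,0])

```text
clock: 11.85
ee_pos: [0.6616, 0.1429, 0.0285]
tcp_rot: [[0.01, -1.0, 0.001], [-1.0, -0.01, 0.001], [-0.001, -0.001, -1.0]]
contact_force: [-0.8, 0.8, -1.1]
gripper_width: 0.0497
```

>>> play_rows(rows=[0,0,0.5,0,0,0,0,0,0,1,0,0,0,0,0,0,1,0,0,0,0])

```text
clock: 12.22
ee_pos: [0.6611, 0.1428, 0.0266]
tcp_rot: [[0.01, -1.0, 0.0], [-1.0, -0.01, 0.0], [-0.0, -0.0, -1.0]]
contact_force: [-0.5, 0.3, -1.0]
gripper_width: 0.0499
```

>>> play_rows(rows=[0,0,0.5,0,0,0,0,0,0,1,0,0,0,0,0,0,1.5,0,0,0,0,0,0,1.5,0,0,0,0])

```text
clock: 12.72
ee_pos: [0.6611, 0.1428, 0.0251]
tcp_rot: [[0.01, -1.0, 0.0], [-1.0, -0.01, -0.0], [0.0, -0.0, -1.0]]
contact_force: [0.0, -0.5, -0.5]
gripper_width: 0.0498
```

>>> play_rows(rows=[0,0,0.5,0,0,0,0,0,0,1,0,0,0,0,0,0,1,0,0,0,0])

```text
clock: 13.1
ee_pos: [0.6611, 0.1427, 0.0251]
tcp_rot: [[0.01, -1.0, 0.0], [-1.0, -0.01, -0.0], [0.0, -0.0, -1.0]]
contact_force: [-3.3, 0.8, 4.5]
gripper_width: 0.0496
```

Run:
```python
from h import *
st();print('back to stack',shift([475,4,200]),turn(14.8))
```

```text
t 13.1 pos [661.1 142.7  25.1] w 49.6 F [-3.3  0.8  4.5] q [ 0.45  0.66 -0.08  0.   -0.83 -0.44]
back to stack [ 136.9  187.4 -175. ] -14.241695048458041
```

Touchdown at 4.5 N. I release and return to look at the stack.

>>> play_rows(rows=[0,0,0,0,0,0,0.75,0,0,0,0,0,0,0.9,0,0,0,0,0,0,0.9,0,0,-30,0,0,0,0.95,0,0,-75,0,0,0,1,15,20,-120,0,0,-2,1,45,60,-155,0,0,-5,1,75,103,-175,0,0,-8,1,105,144,-175,0,0,-11,1,128,175,-175,0,0,-13,1,137,187,-175,0,0,-14.2,1,137,187,-175,0,0,-14.2,1])

```text
clock: 14.6
ee_pos: [0.4755, 0.0038, 0.1994]
tcp_rot: [[0.254, -0.967, 0.001], [-0.967, -0.254, 0.0], [0.0, -0.001, -1.0]]
contact_force: [0.9, 0.5, -0.5]
gripper_width: 0.0873
```

Run:
```python
from h import *
st();im,k=show('w5','wrist')
for r in models.outline_of('oblong_box','wrist')[:2]: print(round(r['confidence'],2),r['centre'],rect(r['pixels'],k,.06),r['pixels'].sum())
cv2.imwrite('pics/w5c.png',cv2.resize(im[120:320,220:420],None,fx=3,fy=3))
```

```text
t 14.6 pos [475.5   3.8 199.4] w 87.3 F [ 0.9  0.5 -0.5] q [ 0.35  0.16 -0.4   0.   -1.01 -0.09]
0.9 [507.7, 27.9] [ 382.9 -171.1  103.6   41.3   14.7] 8188
0.84 [410.3, 371.9] [355.3 102.2  56.2  34.3  14.9] 1300
```

View pics/w5c.png

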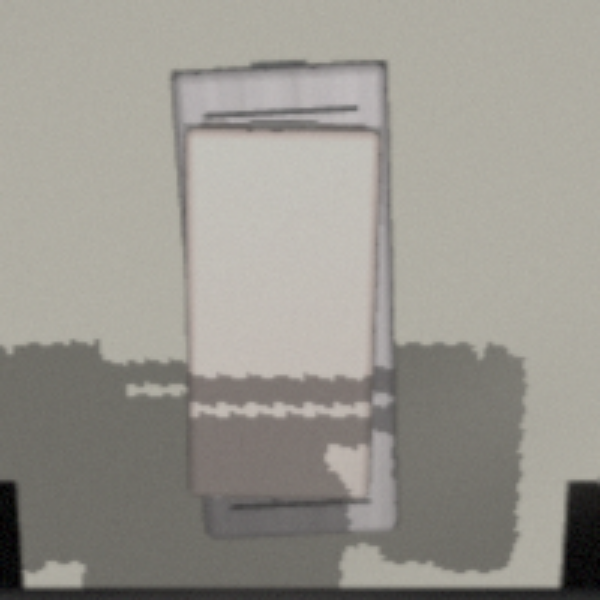

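The white box's crop corners are (187,129), (377,130), (369,495) and (189,494), nearly square to the tool.

Run:
```python
from h import *
k=optics.calibration('wrist')
f=lambda P,z:toworld(np.array(P)/3.+[220-.33,120-.33],k,z)*1000
w=f([[187,129],[377,130],[369,495],[189,494]],.06);c=w.mean(0);print(cv2.minAreaRect(w.astype(np.float32)),c)
ang=lambda d:np.degrees(np.arctan2(d[1],d[0]))
print(ang((w[0]+w[1]-w[2]-w[3])),ang(w[0]-w[1]));print('shift',shift([*c,50.5]),'turn',turn(ang(w[0]+w[1]-w[2]-w[3])+90))
w=f([[173,72],[387,63],[397,530],[210,538]],.03);print('case',w.mean(0),ang((w[0]+w[1]-w[2]-w[3])))
```

```text
((480.5984802246094, 0.3907737731933594), (50.99474334716797, 101.19254302978516), 14.502917289733887) [4.80331679e+02 3.24654848e-01]
-75.80834456641824 14.516006594500489
shift [  5.   -2.4 148.7] turn 0.5616374852215245
case [475.95847064   4.38421381] -72.36378254082717
```

>>> play_rows(rows=[5,-3,45,0,0,0.5,1,5,-3,95,0,0,0.5,1,5,-3,130,0,0,0.5,1,5,-3,146,0,0,0.5,0.9,5,-3,149,0,0,0.5,0.8,5,-3,149,0,0,0.5,0.7,5,-3,149,0,0,0.5,0.6,5,-3,149,0,0,0.5,0,5,-3,149,0,0,0.5,0])

```text
clock: 15.82
ee_pos: [0.4801, 0.0001, 0.0509]
tcp_rot: [[0.246, -0.969, 0.002], [-0.969, -0.246, 0.001], [-0.0, -0.002, -1.0]]
contact_force: [-0.1, 1.7, 3.9]
gripper_width: 0.0521
```

Run:
```python
from h import *
st();print('to oblong',shift([648.5,-133,81]),turn(10.8))
```

```text
t 15.82 pos [4.801e+02 1.000e-01 5.090e+01] w 52.1 F [-0.1  1.7  3.9] q [ 0.34  0.37 -0.57  0.   -0.63 -0.09]
to oblong [ 170.5 -130.5  -29.9] 3.450904467031137
```

>>> play_rows(rows=[0,0,-15,0,0,0,0,0,0,-40,0,0,0,0,20,-15,-55,0,0,0,0,55,-42,-60,0,0,1,0,90,-69,-60,0,0,2,0,125,-96,-60,0,0,3,0,150,-115,-55,0,0,3.5,0,165,-126,-50,0,0,3.5,0,170,-130,-45,0,0,3.5,0,170,-130,-45,0,0,3.5,0])

```text
clock: 17.08
ee_pos: [0.6465, -0.1328, 0.094]
tcp_rot: [[0.186, -0.983, -0.002], [-0.983, -0.186, 0.0], [-0.001, 0.002, -1.0]]
contact_force: [-0.4, -0.0, -0.8]
gripper_width: 0.0514
```

Run:
```python
from h import *
st();im,k=show('w6','wrist')
cv2.imwrite('pics/w6c.png',cv2.resize(im[120:420,160:480],None,fx=2,fy=2))
```

```text
t 17.07 pos [ 646.5 -132.8   94. ] w 51.4 F [-0.4 -0.  -0.8] q [ 0.04  0.56 -0.07 -0.   -0.94  0.15]
```

View pics/w6c.png

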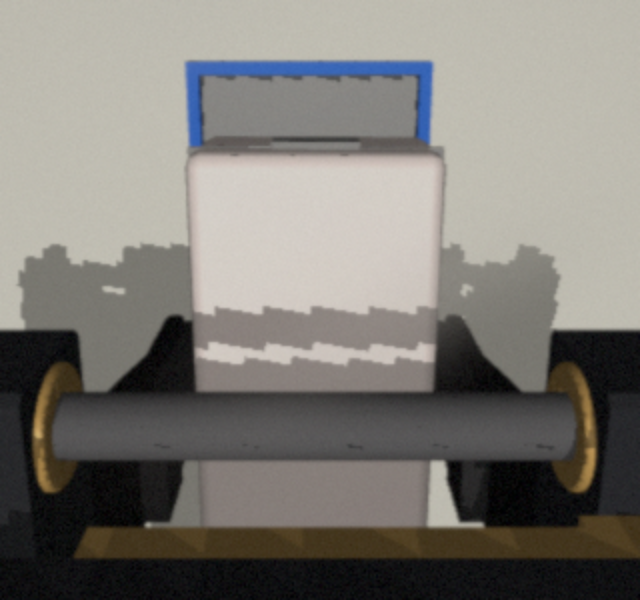

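The tray's far edge runs (187,63) to (433,62) and the box's far top edge (188,154) to (443,152).

Run:
```python
from h import *
k=optics.calibration('wrist')
f=lambda P,z:toworld(np.array(P)/2.+[160-.25,120-.25],k,z)*1000
R=sense()['tcp_rot'];p=sense()['ee_pos']*1000
tl=lambda w:(np.c_[w,np.zeros(len(w))]-[p[0],p[1],0])@R[:,:2].round(5)[:, :2]
t=tl(f([[187,63],[433,62]],.008));b=tl(f([[188,154],[443,152]],.103));bb=tl(f([[203,138],[430,137]],.0735))
print('tool frame: tray edge',t.round(1),'box top',b.round(1),'bottom',bb.round(1))
print('tray centre',t.mean(0)-[65,0],'box centre',b.mean(0)-[52,0],bb.mean(0)-[52,0])
```

```text
tool frame: tray edge [[ 65.6 -39.2]
 [ 66.   38.2]] box top [[ 50.8 -23.9]
 [ 51.3  25.9]] bottom [[ 50.2 -25.3]
 [ 50.5  27.9]]
tray centre [ 0.77793997 -0.50839156] box centre [-0.95675646  0.99772327] [-1.61304687  1.31283659]
```

>>> play_rows(rows=[2,-1.5,25,0,0,0,0,2,-1.5,50,0,0,0,0,2,-1.5,62,0,0,0,0,2,-1.5,67,0,0,0,0,2,-1.5,69.5,0,0,0,0,2,-1.5,69.5,0,0,0,0])

```text
clock: 17.88
ee_pos: [0.6497, -0.1345, 0.0263]
tcp_rot: [[0.187, -0.982, 0.001], [-0.982, -0.187, -0.0], [0.0, -0.001, -1.0]]
contact_force: [-0.9, -0.9, -1.6]
gripper_width: 0.0519
```

>>> play_rows(rows=[0,0,0.5,0,0,0,0,0,0,1,0,0,0,0,0,0,1,0,0,0,0])

```text
clock: 18.25
ee_pos: [0.6493, -0.1346, 0.0247]
tcp_rot: [[0.186, -0.982, 0.0], [-0.982, -0.186, 0.0], [0.0, -0.0, -1.0]]
contact_force: [-0.4, -0.1, -0.4]
gripper_width: 0.0521
```

>>> play_rows(rows=[0,0,0.5,0,0,0,0,0,0,1,0,0,0,0,0,0,1,0,0,0,0])

```text
clock: 18.62
ee_pos: [0.6493, -0.1346, 0.024]
tcp_rot: [[0.187, -0.982, 0.0], [-0.982, -0.187, -0.0], [0.0, -0.0, -1.0]]
contact_force: [-1.2, 0.7, 0.8]
gripper_width: 0.0518
```

>>> play_rows(rows=[0,0,0.3,0,0,0,0,0,0,0.6,0,0,0,0,0,0,0.6,0,0,0,0])

```text
clock: 19.0
ee_pos: [0.6493, -0.1346, 0.0239]
tcp_rot: [[0.187, -0.982, 0.0], [-0.982, -0.187, -0.0], [0.0, -0.0, -1.0]]
contact_force: [-2.5, -0.2, 5.9]
gripper_width: 0.0517
```

Run:
```python
from h import *
st();print('back to stack',shift([474,6,190]),turn(17.6))
```

```text
t 19.0 pos [ 649.3 -134.6   23.9] w 51.7 F [-2.5 -0.2  5.9] q [ 0.04  0.65 -0.12  0.   -0.8   0.15]
back to stack [-170.8  145.9 -166.2] -6.841405511470157
```

Contact, so I release and return.

>>> play_rows(rows=[0,0,0,0,0,0,0.75,0,0,0,0,0,0,0.9,0,0,0,0,0,0,0.9,0,0,-30,0,0,0,0.95,0,0,-75,0,0,0,1,-20,17,-115,0,0,-1,1,-60,51,-150,0,0,-3,1,-100,85,-166,0,0,-5,1,-140,120,-166,0,0,-6,1,-165,141,-166,0,0,-6.8,1,-171,146,-166,0,0,-6.8,1,-171,146,-166,0,0,-6.8,1])

```text
clock: 20.5
ee_pos: [0.4744, 0.0064, 0.1892]
tcp_rot: [[0.302, -0.953, 0.001], [-0.953, -0.302, 0.0], [0.0, -0.001, -1.0]]
contact_force: [0.3, -1.2, -0.8]
gripper_width: 0.0869
```

Run:
```python
from h import *
st();im,k=show('w7','wrist')
for r in models.outline_of('case','wrist')[:2]: print(round(r['confidence'],2),r['centre'],rect(r['pixels'],k,.03),r['pixels'].sum())
cv2.imwrite('pics/w7c.png',cv2.resize(im[120:320,220:420],None,fx=3,fy=3))
```

```text
t 20.5 pos [474.4   6.4 189.2] w 86.9 F [ 0.3 -1.2 -0.8] q [ 0.36  0.17 -0.42  0.   -0.99 -0.05]
0.96 [314.7, 214.9] [476.6   2.9 143.   61.9 -72.4] 11497
```

View pics/w7c.png

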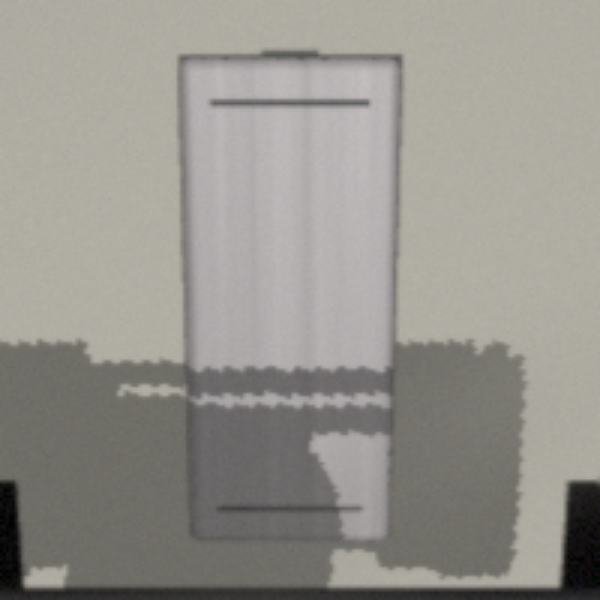

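The case is square to the tool. From the corners the grasp offset is x +4, y −1 mm.

>>> play_rows(rows=[4,-1,50,0,0,0,1,4,-1,105,0,0,0,1,4,-1,145,0,0,0,1,4,-1,163,0,0,0,1,4,-1,168,0,0,0,0.9,4,-1,168,0,0,0,0.8,4,-1,168,0,0,0,0.7,4,-1,168,0,0,0,0,4,-1,168,0,0,0,0,4,-1,168,0,0,0,0])

```text
clock: 21.85
ee_pos: [0.4767, 0.0028, 0.0218]
tcp_rot: [[0.302, -0.953, 0.002], [-0.953, -0.302, 0.0], [0.0, -0.002, -1.0]]
contact_force: [-0.1, -2.0, 6.1]
gripper_width: 0.0617
```

Run:
```python
from h import *
st();print('to case tray',shift([477,294,81]),turn(16))
```

```text
t 21.85 pos [476.7   2.8  21.8] w 61.7 F [-0.1 -2.   6.1] q [ 0.35  0.42 -0.61  0.   -0.55 -0.04]
to case tray [-277.5  -88.3  -59.1] 1.558635124635316
```

>>> play_rows(rows=[0,0,-10,0,0,0,0,0,0,-30,0,0,0,0,-10,-3,-55,0,0,0,0,-40,-13,-75,0,0,0,0,-80,-25,-80,0,0,0.5,0,-122,-39,-80,0,0,1,0,-164,-52,-80,0,0,1.5,0,-206,-65,-80,0,0,1.5,0,-240,-76,-78,0,0,1.5,0,-262,-84,-74,0,0,1.5,0,-275,-88,-70,0,0,1.5,0,-278,-88,-70,0,0,1.5,0])

```text
clock: 23.35
ee_pos: [0.4757, 0.294, 0.0902]
tcp_rot: [[0.276, -0.961, -0.001], [-0.961, -0.276, -0.001], [0.001, 0.002, -1.0]]
contact_force: [-1.1, -1.2, -2.0]
gripper_width: 0.0618
```

Run:
```python
from h import *
st();im,k=show('w8','wrist')
cv2.imwrite('pics/w8c.png',cv2.resize(im[60:360,160:480],None,fx=2,fy=2))
```

```text
t 23.35 pos [475.7 294.   90.2] w 61.8 F [-1.1 -1.2 -2. ] q [ 0.84  0.42 -0.34 -0.   -0.81 -0.56]
```

View pics/w8c.png

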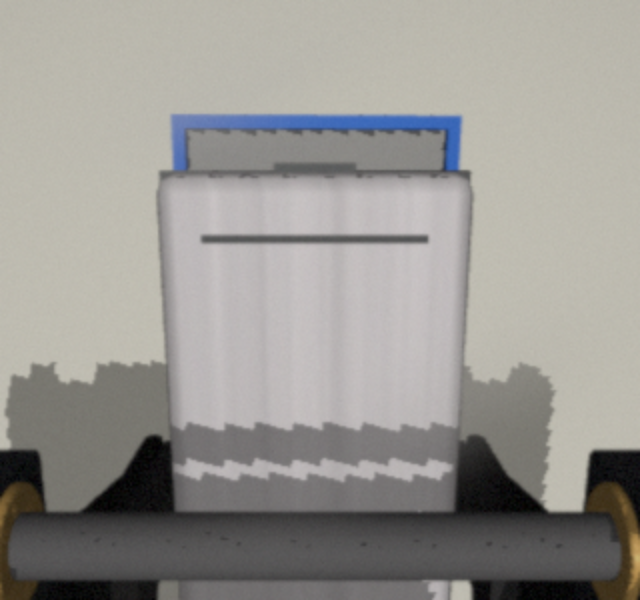

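The tray's far edge runs (171,116) to (461,117) and the case's far top edge (160,172) to (470,172).

Run:
```python
from h import *
k=optics.calibration('wrist')
f=lambda P,z:toworld(np.array(P)/2.+[160-.25,60-.25],k,z)*1000
R=sense()['tcp_rot'];p=sense()['ee_pos']*1000
tl=lambda w:(w-p[:2])@R[:2,:2]
t=tl(f([[171,116],[461,117]],.008));b=tl(f([[160,173],[470,173]],.098))
print(t.round(1),b.round(1));print('tray centre',t.mean(0)-[85.5,0],'case centre',b.mean(0)-[72.5,0])
```

```text
[[ 85.4 -42.6]
 [ 85.2  45.1]] [[ 69.9 -28.6]
 [ 69.9  30.1]]
tray centre [-0.15193183  1.2195097 ] case centre [-2.60976474  0.75232848]
```

>>> play_rows(rows=[2,0.5,20,0,0,0,0,2,0.5,42,0,0,0,0,2,0.5,56,0,0,0,0,2,0.5,62,0,0,0,0,2,0.5,65,0,0,0,0,2,0.5,65,0,0,0,0])

```text
clock: 24.15
ee_pos: [0.4765, 0.2924, 0.0263]
tcp_rot: [[0.276, -0.961, 0.001], [-0.961, -0.276, 0.0], [-0.0, -0.001, -1.0]]
contact_force: [-0.2, -0.9, -2.9]
gripper_width: 0.0618
```

>>> play_rows(rows=[0,0,0.5,0,0,0,0,0,0,1,0,0,0,0,0,0,1,0,0,0,0])

```text
clock: 24.52
ee_pos: [0.4763, 0.2923, 0.0251]
tcp_rot: [[0.276, -0.961, 0.0], [-0.961, -0.276, 0.0], [-0.0, -0.0, -1.0]]
contact_force: [-0.4, -0.6, -3.0]
gripper_width: 0.062
```

>>> play_rows(rows=[0,0,0.3,0,0,0,0,0,0,0.7,0,0,0,0,0,0,0.7,0,0,0,0])

```text
clock: 24.9
ee_pos: [0.4763, 0.2923, 0.0249]
tcp_rot: [[0.277, -0.961, 0.0], [-0.961, -0.277, 0.0], [-0.0, -0.0, -1.0]]
contact_force: [-1.4, -1.3, 4.0]
gripper_width: 0.062
```

Seated with the weight taken. I release, rise and move clear for a check.

>>> play_rows(rows=[0,0,0,0,0,0,0.8,0,0,0,0,0,0,0.92,0,0,0,0,0,0,0.92,0,0,-30,0,0,0,0.95,0,0,-75,0,0,0,1,0,0,-120,0,0,0,1,0,0,-160,0,0,0,1,-45,15,-180,0,0,0,1,-95,30,-190,0,0,0,1,-140,45,-190,0,0,0,1,-170,55,-190,0,0,0,1,-170,55,-190,0,0,0,1])

```text
clock: 26.4
ee_pos: [0.3752, 0.4419, 0.2139]
tcp_rot: [[0.279, -0.96, -0.0], [-0.96, -0.279, -0.0], [0.0, 0.0, -1.0]]
contact_force: [-0.1, -0.5, 0.7]
gripper_width: 0.0873
```

Run:
```python
from h import *
st();im,k=show('top9','top');im2,_=show('scene9','scene')
a=[im[200:320,160:310],im[180:300,340:490]]
cv2.imwrite('pics/t9c.png',cv2.resize(np.hstack(a),(800,320),interpolation=cv2.INTER_CUBIC))
cv2.imwrite('pics/s9c.png',cv2.resize(im2[140:360,130:500],None,fx=2.1,fy=2.1))
Z=dict(tin=.039,carton=.035,oblong_box=.033,case=.033)
for n,z in Z.items():
    for r in models.outline_of(n,'top')[:4]:
        if r['confidence']>.4: print(n,round(r['confidence'],2),rect(r['pixels'],k,z))
```

```text
t 26.4 pos [375.2 441.9 213.9] w 87.3 F [-0.1 -0.5  0.7] q [ 1.15  0.32 -0.14 -0.   -1.11 -0.86]
tin 0.54 [ 479.4 -299.6   42.4   33.7  -47.2]
carton 0.58 [ 6.557e+02  1.440e+02  5.720e+01  5.240e+01 -1.000e-01]
oblong_box 0.91 [ 645.  -132.5  106.8   58.7  -79.5]
oblong_box 0.78 [ 368.7 -195.5  103.5   54.7    6.8]
oblong_box 0.72 [279.2 270.6 104.   54.2 -15.3]
oblong_box 0.7 [327.7 130.8 103.4  52.6  85.3]
case 0.68 [ 637.  -458.7  102.6   65.8  -47.2]
case 0.59 [472.7 292.4 146.1  66.  -73.5]
```

View pics/t9c.png

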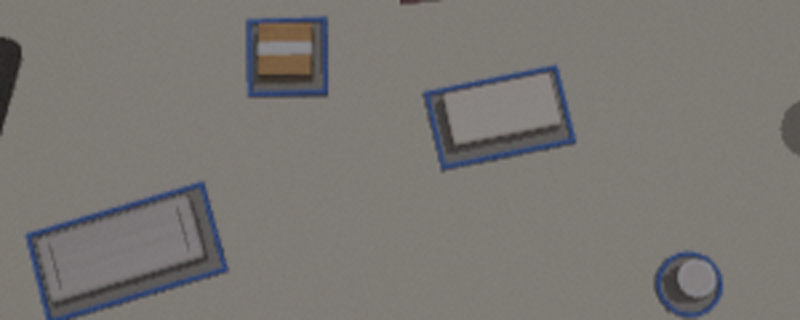

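View pics/s9c.png

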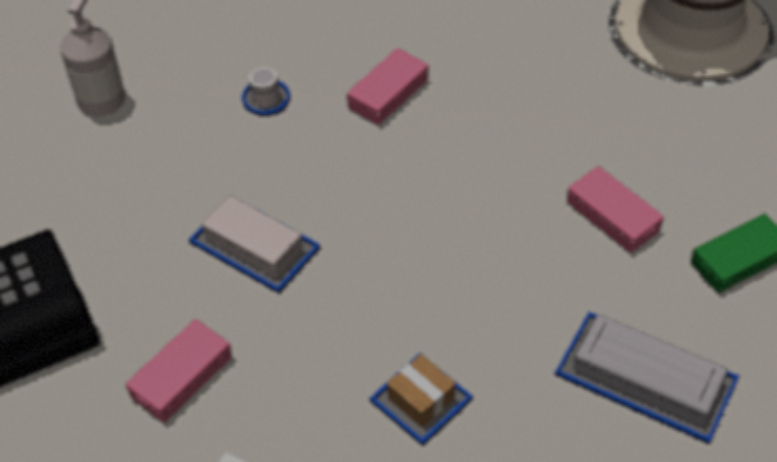

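All four things sit flat inside their trays (the offset in the top view is parallax from their height), and the arm is clear. I hand in.

```bash
python3 -c "
from workcell import ctrl;print(ctrl.finish_job())"
```

```text
the job is handed in; nothing more can be done
None
```

The stack is apart, and each thing was set in its own tray in order from the top: tin, carton, white box, steel case. I handed the job in at about 26.6 s, well under the 112 s limit.

- **Placing:** I lowered each thing until the wrist felt about 4–6 N of contact, then opened the fingers. Nothing tipped or slipped.
- **Last checks:** The final top and scene pictures show all four upright and flat inside their rims. In the top camera their centres lie 3–6 mm from the tray centres; this was larger than where I set them down, and I put it down to mask and parallax bias.
- **Bystanders:** The arm stayed clear of the sanitiser, the mouse and the look-alikes, and ended clear of everything. The last pictures I viewed showed the sanitiser standing upright, but only the edge of the mouse, so I did not check its final position.
- **Disagreement:** One network report of a "case" near (637, −459) mm was false, at the sanitiser. The other report matched the case in its tray.

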